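# Zero a length comparator on its setting rod

### The job

Set the steel rod between the bench centres: lay it on the two V rests, let go, and push the tailstock up by its knob until both centre points sit in the rod's end holes with no end play. Then take the setting pin from its stand, reach it upright through the round hole in the display unit and press the recessed button right down. Finish while still gripping the pin and holding the button down, with the rod still between the centres and the petri dish and the rubber stopper left where they are.

Things in the scene. Friction and masses are not known exactly. Their poses are not given: they have to be found in the camera images.
- rod: Steel setting rod, 150 mm long and 14 mm in diameter, 0.18 kg, with a black square grip (18 x 18 mm, 40 mm long) round its middle on which it lies flat, and a round centre hole (8 mm wide, 8 mm deep) in each end; the two ends are alike. Origin at the middle of the rod on its axis (9 mm above the surface as it lies), x along the rod.
- fixture: Bench centres fixed to the worktop: dark steel base 300 x 60 x 12 mm, fixed grey headstock, two aluminium V rests, sliding grey tailstock. Origin on the worktop below the middle of the seated rod; x along the base to the tailstock (base from x = -130 to 170 mm), z up. Head and tail blocks: 32 x 44 mm, 62 mm high; head block x = -120 to -88 mm.
- head_point (a point): Tip of the headstock's fixed centre point, a 60 degree steel cone pointing to the fixture's +x, at fixture x = -70 mm, 50 mm above the worktop. It enters the rod's end hole by 5 mm when seated.
- seat (a point): Where the middle of the seated rod belongs, 50 mm above the fixture's origin on the line of the centres; axes as the fixture's. The V rests at x = -40 and +40 mm (each 10 mm long, 59 mm high, V 22 mm wide at the top) carry the rod in line with the centres. Laid 6 to 15 mm towards +x the rod clears both points; the tailstock then pushes it home.
- tailstock (a joint): Slide of the tailstock towards the headstock in m: 0 drawn back, 0.050 fully in, 0.035 to 0.037 with the rod seated between both points. The tip of its centre point is at fixture x = 105 mm, its knob's middle at 144 mm, minus this value. Starts between 0 and 0.012; friction about 2.5 N; stays where it is left.
- tail_knob (a point): Middle of the top of the tailstock's knob, an upright black square post 16 x 16 mm, parallel to the fixture, standing 41 mm above the tail block (top 103 mm above the worktop). It moves with the tailstock.
- pin: Setting pin (stylus), steel, 109 mm long, 0.05 kg, upright in its stand: shank 6 mm in diameter, 45 mm long; a collar 18 mm in diameter, 45 to 49 mm from the tip; above it a dark handle 12 mm in diameter, 60 mm long. Origin at the lower tip (5 mm above the worktop as it stands), z up along the pin.
- stand: Pin stand, an aluminium block 50 x 50 x 50 mm fixed to the worktop with one hole 9 mm wide in its top in which the pin's shank stands, the collar resting on the top. Origin at the centre of its underside.
- unit: Display unit, a white box 100 x 84 x 45 mm fixed to the worktop, with a black-framed screen on the half at its +x, and two flat grey dummy keys with the round hole between them on the other half. Origin at the centre of its underside, z up.
- zero_hole (a point): Centre of the mouth of the round hole (16 mm wide) in the top face of the unit, 45 mm above the worktop and 26 mm from the unit's centre towards its -x. The button's top lies 20 mm below this point and 26 mm below it when pressed right down.
- zero_button (a joint): Travel of the recessed round grey button (13.6 mm wide) straight down, in m: 0 released, 0.006 right down. Its spring takes 1 N to start and 4 N to press right down, and returns it when let go.
- petri: Bystander: loose petri dish, 92 mm wide, 36 mm high, origin at the centre of its underside.
- stopper: Bystander: loose brown rubber stopper, 40 mm wide, 30 mm high, origin at the centre of its underside.

How it is judged:
On the way, in this order (a step that is already met when the one before it is completed fails the run):
1. the rod is let go, seated between both centre points (x of rod in the frame of seat between -0.0025 and 0.0025 m and y of rod in the frame of seat between -0.0025 and 0.0025 m and z of rod in the frame of seat between -0.0025 and 0.0025 m and angle between the x axis of rod and the x axis of fixture, either way round below 0.04 rad and value of joint tailstock between 0.0325 and 0.04 m and contact force between the fingers and rod below 0.1 N and contact force between the fingers and fixture below 0.1 N), for 0.2 s.
2. the pin is lifted out of its stand in the gripper (height (world z) of pin above 0.055 m and contact force between the fingers and pin above 1 N), for 0.1 s.
At the end, for the whole second after the job is handed in: Pin still gripped (>1 N), upright within 0.2 rad, tip at least 20 mm into the hole and within 9 mm of its axis, button at least 4.5 mm down with >1.5 N. Rod untouched, middle within 2.5 mm of the seat on each axis, in line within 0.04 rad, tailstock between 0.0325 and 0.040 (all of step 1 and value of joint zero_button above 0.0045 m and contact force between the fingers and pin above 1 N and contact force between pin and unit above 1.5 N and z of pin in the frame of zero_hole below -0.02 m and horizontal distance between pin and zero_hole below 0.009 m and angle between pin's own z axis and vertical below 0.2 rad); the arm keeps its last pose, push and grip.
It fails at once if the petri dish or the stopper is shoved more than 2 cm (distance of any of petri, stopper from where it was at the start of the episode above 0.02 m).
It also fails if it takes over 51 s, if anything falls off the work surface, if the arm or the gripper's body presses on something with over 40 N, if the wrist force passes 120 N, or if a joint passes its speed limit or range.

### The arm

A 6-joint arm with a two-finger parallel gripper is mounted at the origin on a cart in front of the work surface, level with it; the furniture and walls round the work are solid. World frame = base frame: x ahead of the robot, y to its left, z up, the work surface at z = 0. Lengths are in m, angles in rad, forces in N, time in s.
With the tool pointing down it reaches from about 0.275 to 0.875 m from the base axis. Payload 12.5 kg.
Tool frame: the origin (TCP) lies at the very end of the fingers, on their centre line; the grasp point (between the pads) lies 19 mm behind it; z points along the fingers, y is the line along which they close (so a half turn about z gives the same grasp; the last joint's range is limited). The gripper opens to 85 mm and grips with 20 to 120 N. Pads are 22 mm wide; open, the fingers measure 114 mm over their backs; the gripper's body (76 mm by 85 mm) begins 54 mm behind the grasp point. The pads swing forward as they close: fully open they stand 13 mm farther back than shut.
Start: joints at [-1.333, 0.351, 1.652, -0, 1.139, -0.085], TCP at [0.174, -0.522, 0.231] pointing down, gripper open.
Joint ranges: [-2.75, 2.75], [-0.79, 2.1], [0.01, 2.65], [-1.57, 4.71], [0.07, 3.14], [-2.87, 2.87]. Speed limits (rad/s): [2.22, 2.22, 2.79, 3.14, 3.14, 3.14].

### API

Orientations are given as a unit quaternion [w, x, y, z].
In Python, from workcell import * gives the robot as it stands.
- The arm moves only by the tool apply_moves, never from a script. Its arguments are lists of equal length, an entry for each row: "linear": the shift along the tool's x, y, z in units of 40 mm (1.0 is 40 mm), a list of three; "turn": the turn, a rotation vector about the tool's x, y, z in units of 5 degrees (1.0 is 5 degrees), a list of three; "claw": the opening, from 0 (shut) to 1 (fully open). A call has 1 to 8 rows; each row shifts and turns the commanded pose from where the row before left it, along the tool's axes as they then stand; what a row does not reach is not made up. A row lasts 1/12 s, in which the tool goes at most 41.7 mm and 7.16 degrees, less where a joint would pass 70% of its speed; a pose out of reach is approached as far as the arm can. A call is refused whole if a number of a shift passes 1 or a number of a turn 1, either way. A call with a gripper value outside its range is refused whole. The fingers move at their own pace and stop on an object; "force" is the grip in N (left out, the last holds). Time passes only in rows, so rows that do not move let the fingers close. It gives the time, the measured TCP pose, the force, the opening and the grip force at its end, in the units of the state.
- read_state(): the state, without advancing time (a new reading comes with each control period).
- snapshot(name): name is "scene" or "top" or "wrist"; returns the picture (480x640x3 uint8, red, green, blue); there is no depth.
- calibration(name): a dict with "fx", "fy", "cx", "cy" (pixels), "extrinsics" (4x4, takes a point from world to camera coordinates); the wrist camera has in their place "tool_from_camera" (4x4, takes a point from camera to tool coordinates, whose origin is the TCP and whose axes are the flange's). Camera axes: x right, y up, looking along -z (the intrinsics and any distortion apply to the point x, -y, -z); pixel columns grow to the right and rows downward; lengths in m; the calibration is good to about 2 mm. A picture is of the moment at which its call begins: read the wrist's pose just before it. calibration takes no time and is no camera call.
- finish_job(): hands the job in; it is judged then, once.
The state is a dict: "time_s": time; "q": joint angles; "dq": joint speeds; "tau": joint torques, N m; "eef_pos": TCP position; "orientation": TCP orientation; "wrist_force": force on the tool from outside, world axes, zero at the start; "ft_torque": the same for the moment, N m; "finger_gap": finger opening in m; "grip_force": force on a finger pad.
Only numpy, scipy, OpenCV 4.12 (cv2) and the standard library are available. Lean on these libraries where they do the work, as an engineer would, in place of code of your own. Each camera call takes 0.05 s, during which the arm holds its last target. There are 200 camera calls.

## Working session

There is one attempt and no reset: what is moved stays moved. The work goes in short steps, Python scripts to look and compute and a tool call to move; the robot and the scene stay as the last step left them, time stands still between calls to the robot, and variables do not carry over. Pictures are saved under pics/ and viewed, at most 10 in all, crops included, and the job is handed in when it is done.

Besides the shell and the picture viewer there is one more tool, called in YAML: its name, and indented under it one key for each argument. apply_moves: Moves the arm, as the interface text tells. Its arguments: {"type":"object","properties":{"linear":{"type":"array"},"turn":{"type":"array"},"claw":{"type":"array"},"force":{"type":"number"}},"required":["linear","turn","claw"]}

```bash
mkdir -p pics; python3 - <<'E'
from workcell import *
import cv2, numpy as np
print(read_state())
for n in ["scene","top","wrist"]:
    c=calibration(n); print(n,{k:(np.round(np.array(v),4).tolist()) for k,v in c.items()})
    im=snapshot(n); cv2.imwrite(f"pics/{n}0.png",im[:,:,::-1])
a=cv2.imread("pics/scene0.png");b=cv2.imread("pics/top0.png")
E
```

```text
{'time_s': 0.0, 'q': array([-1.33258144e+00,  3.51254412e-01,  1.65242550e+00, -9.55168028e-06,
        1.13909664e+00, -8.46059943e-02]), 'dq': array([ 0.00093676,  0.000471  , -0.00115711,  0.00044177, -0.00086316,
       -0.00060583]), 'tau': array([ 1.52874716e-03, -5.06102443e+01, -2.91403055e+01,  4.83303825e-05,
        4.52154825e-03,  5.96521787e-06]), 'eef_pos': array([ 0.17442415, -0.52126002,  0.23074793]), 'orientation': array([-5.89870972e-04,  9.87001098e-01,  1.60712422e-01, -4.97433314e-05]), 'wrist_force': array([ 0.35250131, -0.75588973, -0.16696618]), 'ft_torque': array([-0.00071247, -0.04878954, -0.00784469]), 'grip_force': 0.0, 'finger_gap': 0.08527483105616258}
scene {'fx': 552.0479, 'fy': 552.0479, 'cx': 329.3562, 'cy': 241.5813, 'extrinsics': [[-0.7399, -0.6726, 0.013, 0.3808], [0.2806, -0.2911, 0.9146, -0.2103], [-0.6114, 0.6804, 0.4041, -0.8543], [0.0, 0.0, 0.0, 1.0]]}
top {'fx': 486.9218, 'fy': 486.9218, 'cx': 324.1918, 'cy': 238.2167, 'extrinsics': [[0.0253, -0.9996, -0.0088, 0.0095], [0.998, 0.0248, 0.058, -0.5191], [-0.0577, -0.0103, 0.9983, -1.2286], [0.0, 0.0, 0.0, 1.0]]}
wrist {'fx': 398.6081, 'fy': 398.6081, 'cx': 315.0691, 'cy': 240.466, 'tool_from_camera': [[-0.0007, 0.9473, 0.3203, 0.0837], [1.0, 0.0004, 0.001, 0.0], [0.0009, 0.3203, -0.9473, -0.1412], [0.0, 0.0, 0.0, 1.0]]}
```

View pics/top0.png

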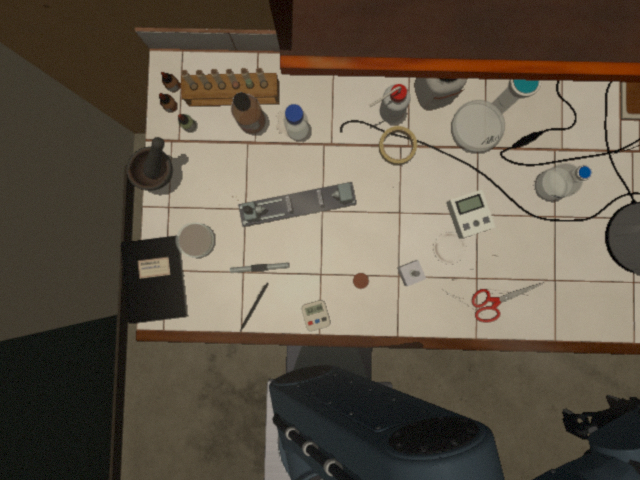

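View pics/scene0.png

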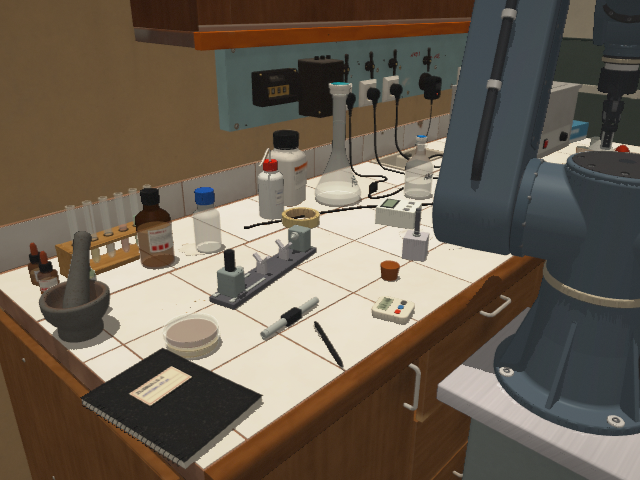

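The top view shows the fixture from about (240,215) to (355,190), with the tailstock and its black knob at the left (250,210). The rod is at (260,267), the stand and pin at (411,272), the unit at (470,214), the petri dish at (196,240) and the stopper at (361,281). The scene view agrees, with the knob at (229,260) and the pin at (417,225).

```bash
cat > h.py <<'E'
from workcell import *
import cv2, numpy as np, json
from scipy.spatial.transform import Rotation as R
def tool(s):
    T=np.eye(4); T[:3,:3]=R.from_quat(np.roll(s["orientation"],-1)).as_matrix(); T[:3,3]=s["eef_pos"]; return T
def cam(name,T=None):
    c=calibration(name)
    W=T@np.array(c["tool_from_camera"]) if name=="wrist" else np.linalg.inv(np.array(c["extrinsics"]))
    return dict(W=W,c=c)
def ray(k,uv):
    c=k["c"]; d=np.array([(uv[0]-c["cx"])/c["fx"],-(uv[1]-c["cy"])/c["fy"],-1.])
    return k["W"][:3,3],k["W"][:3,:3]@d
def plane(k,uv,z):
    o,d=ray(k,uv); return o+d*(z-o[2])/d[2]
def tri(obs):
    A=np.zeros((3,3));b=np.zeros(3)
    for k,uv in obs:
        o,d=ray(k,uv); d=d/np.linalg.norm(d); P=np.eye(3)-np.outer(d,d); A+=P;b+=P@o
    p=np.linalg.solve(A,b)
    return p,[np.linalg.norm(np.cross(p-ray(k,uv)[0],ray(k,uv)[1]/np.linalg.norm(ray(k,uv)[1]))) for k,uv in obs]
def proj(k,p):
    c=k["c"]; q=np.linalg.inv(k["W"])@np.r_[p,1]; return np.array([c["cx"]+c["fx"]*q[0]/-q[2],c["cy"]-c["fy"]*q[1]/-q[2]])
def shot(name):
    s=read_state(); im=snapshot(name); cv2.imwrite(f"pics/{name}.png",im[:,:,::-1]); 
    return tool(s)
def wshot(n):
    s=read_state(); im=snapshot("wrist"); cv2.imwrite(f"pics/{n}.png",im[:,:,::-1]); np.save(f"pics/{n}.npy",tool(s)); return im
E
python3 - <<'E'
from h import *
k=cam("top")
for n,uv,z in [("rodL",(231,268),.009),("rodR",(289,265),.009),("rodM",(260,267),.018),("baseTL",(238,206),.012),("baseBL",(241,226),.012),("baseTR",(353,181),.012),("baseBR",(357,202),.012),("pin",(411,272),.05),("unit",(470,214),.045),("petri",(196,240),.036),("stopper",(361,281),.03)]:
    print(n,plane(k,uv,z).round(3))
ks=cam("scene")
print("knob",tri([(k,(250,208)),(ks,(229,250))]),"pintop",tri([(k,(411,264)),(ks,(417,209))]))
s=read_state();print(tool(s).round(3))
for t,p in [("beaker",(447,247))]: print(plane(k,p,0).round(3))
E
```

```text
rodL [0.437 0.259 0.009]
rodR [0.448 0.111 0.009]
rodM [0.441 0.184 0.018]
baseTL [0.596 0.246 0.012]
baseBL [0.545 0.237 0.012]
baseTR [ 0.668 -0.048  0.012]
baseBR [ 0.614 -0.059  0.012]
pin [ 0.439 -0.194  0.05 ]
unit [ 0.586 -0.34   0.045]
petri [0.505 0.345 0.036]
stopper [ 0.413 -0.073  0.03 ]
knob (array([0.58336693, 0.20265704, 0.0979153 ]), [np.float64(0.001961086971652738), np.float64(0.001961086971652787)]) pintop (array([ 0.44725416, -0.19110347,  0.10991083]), [np.float64(0.012685909339026009), np.float64(0.012685909339025792)])
[[ 0.948  0.317 -0.     0.174]
 [ 0.317 -0.948  0.001 -0.521]
 [ 0.    -0.001 -1.     0.231]
 [ 0.     0.     0.     1.   ]]
[ 0.505 -0.294  0.   ]
```

apply_moves:
  linear:
    - [0.74,-0.42,-0.05]
    - [0.74,-0.42,-0.05]
    - [0.74,-0.42,-0.05]
    - [0.74,-0.42,-0.05]
    - [0.74,-0.42,-0.05]
    - [0.74,-0.42,-0.05]
    - [0.74,-0.42,-0.05]
    - [0.74,-0.42,-0.05]
  turn:
    - [0,0,0]
    - [0,0,0]
    - [0,0,0]
    - [0,0,0]
    - [0,0,0]
    - [0,0,0]
    - [0,0,0]
    - [0,0,0]
  claw: [1,1,1,1,1,1,1,1]

```text
time_s: 0.82
eef_pos: [0.3572, -0.3175, 0.2474]
orientation: [-0.0, 0.987, 0.161, -0.0]
wrist_force: [1.6, -1.0, 0.6]
finger_gap: 0.086
grip_force: 0.0
```

apply_moves:
  linear:
    - [0.74,-0.42,-0.05]
    - [0.74,-0.42,-0.05]
    - [0,0,0]
    - [0,0,0]
  turn:
    - [0,0,0]
    - [0,0,0]
    - [0,0,0]
    - [0,0,0]
  claw: [1,1,1,1]

```text
time_s: 1.15
eef_pos: [0.4026, -0.2673, 0.2512]
orientation: [-0.0, 0.987, 0.162, -0.0]
wrist_force: [0.6, -1.0, -0.4]
finger_gap: 0.0854
grip_force: 0.0
```

```bash
python3 -c "
from h import *
wshot('w1');print(np.load('pics/w1.npy').round(3))"
```

```text
[[ 0.947  0.32  -0.     0.403]
 [ 0.32  -0.947  0.    -0.267]
 [-0.    -0.    -1.     0.251]
 [ 0.     0.     0.     1.   ]]
```

apply_moves:
  linear:
    - [0.48,-0.76,0]
    - [0.48,-0.76,0]
    - [0.48,-0.76,0]
    - [0.48,-0.76,0]
    - [0,0,0]
    - [0,0,0]
  turn:
    - [0,0,0]
    - [0,0,0]
    - [0,0,0]
    - [0,0,0]
    - [0,0,0]
    - [0,0,0]
  claw: [1,1,1,1,1,1]

```text
time_s: 1.7
eef_pos: [0.436, -0.1285, 0.2512]
orientation: [0.0, 0.987, 0.161, -0.0]
wrist_force: [-0.0, -0.3, 0.4]
finger_gap: 0.0856
grip_force: 0.0
```

```bash
python3 -c "
from h import *
wshot('w2');print(np.load('pics/w2.npy').round(3))"
```

```text
[[ 0.948  0.319 -0.     0.436]
 [ 0.319 -0.948 -0.    -0.128]
 [-0.     0.    -1.     0.251]
 [ 0.     0.     0.     1.   ]]
```

apply_moves:
  linear:
    - [0.48,-0.76,0]
    - [0.48,-0.76,0]
    - [0.48,-0.76,0]
    - [0.48,-0.76,0]
    - [0.48,-0.76,0]
    - [0.48,-0.76,0]
    - [0.48,-0.76,0]
    - [0.48,-0.76,0]
  turn:
    - [0,0,0]
    - [0,0,0]
    - [0,0,0]
    - [0,0,0]
    - [0,0,0]
    - [0,0,0]
    - [0,0,0]
    - [0,0,0]
  claw: [1,1,1,1,1,1,1,1]

```text
time_s: 2.42
eef_pos: [0.5055, 0.1505, 0.2512]
orientation: [0.0, 0.987, 0.159, -0.0]
wrist_force: [0.9, -0.1, -0.3]
finger_gap: 0.0857
grip_force: 0.0
```

apply_moves:
  linear:
    - [0,0,0]
    - [0,0,0]
    - [0,0,0]
    - [0,0,0]
    - [0,0,0]
    - [0,0,0]
    - [0,0,0]
    - [0,0,0]
  turn:
    - [0,0,-1]
    - [0,0,-1]
    - [0,0,-1]
    - [0,0,-1]
    - [0,0,-1]
    - [0,0,-1]
    - [0,0,-1]
    - [0,0,-1]
  claw: [1,1,1,1,1,1,1,1]

```text
time_s: 3.08
eef_pos: [0.5054, 0.1486, 0.2511]
orientation: [0.0, 0.872, 0.489, -0.0]
wrist_force: [-0.6, -0.6, -0.4]
finger_gap: 0.0856
grip_force: 0.0
```

apply_moves:
  linear:
    - [0,0,0]
    - [0,0,0]
    - [0,0,0]
    - [0,0,0]
    - [0,0,0]
    - [0,0,0]
    - [0,0,0]
    - [0,0,0]
  turn:
    - [0,0,-1]
    - [0,0,-1]
    - [0,0,-1]
    - [0,0,-1]
    - [0,0,-1]
    - [0,0,-1]
    - [0,0,-1]
    - [0,0,0]
  claw: [1,1,1,1,1,1,1,1]

```text
time_s: 3.75
eef_pos: [0.5053, 0.1487, 0.2511]
orientation: [0.0, 0.685, 0.729, -0.0]
wrist_force: [-0.1, -0.6, 0.7]
finger_gap: 0.0856
grip_force: 0.0
```

```bash
python3 -c "
from h import *
wshot('w3');print(np.load('pics/w3.npy').round(3))"
```

```text
[[-0.062  0.998 -0.     0.505]
 [ 0.998  0.062 -0.     0.149]
 [-0.    -0.    -1.     0.251]
 [ 0.     0.     0.     1.   ]]
```

View pics/w3.png

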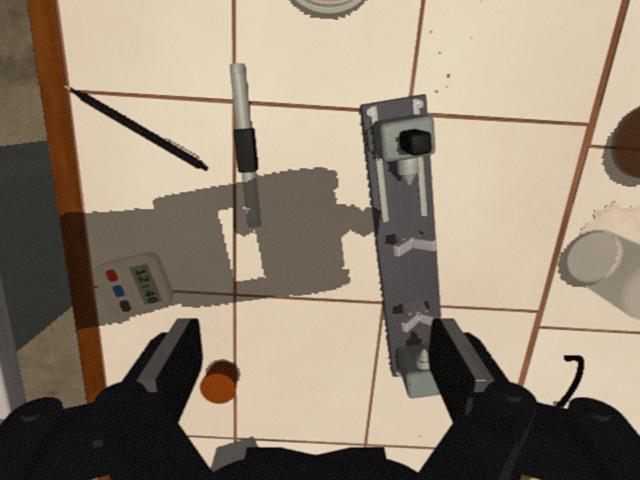

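The wrist view shows the rod running from (238,65) to (253,225), with its black grip at (245,150). The knob top is at about (416,143), the V rests are at (410,245) and (415,320), the base corners are near (361,107) and (425,95), and the head block is at (420,372).

apply_moves:
  linear:
    - [-0.25,-1,0]
    - [-0.25,-1,0]
    - [0,0,0]
    - [0,0,0]
  turn:
    - [0,0,0]
    - [0,0,0]
    - [0,0,0]
    - [0,0,0]
  claw: [1,1,1,1]

```text
time_s: 4.13
eef_pos: [0.4252, 0.1247, 0.2515]
orientation: [0.0, 0.687, 0.727, 0.0]
wrist_force: [0.6, 1.2, 0.7]
finger_gap: 0.0853
grip_force: 0.0
```

```bash
python3 - <<'E'
from h import *
wshot('w4')
for n in ['w3','w4','w1','w2']:
    im=cv2.imread(f'pics/{n}.png'); hsv=cv2.cvtColor(im,cv2.COLOR_BGR2HSV)
    print(n,np.load(f'pics/{n}.npy')[:3,3].round(4))
    for nm,m in [('black',(hsv[...,2]<45)),('dark',(hsv[...,2]<105)&(hsv[...,1]<70))]:
        m=m.astype(np.uint8)*255
        m=cv2.morphologyEx(m,cv2.MORPH_OPEN,np.ones((3,3)))
        N,l,st,ce=cv2.connectedComponentsWithStats(m)
        for i in range(1,N):
            if 150<st[i,4]<20000:
                c=max(cv2.findContours((l==i).astype(np.uint8),0,2)[0],key=cv2.contourArea)
                r=cv2.minAreaRect(c); print(' ',nm,st[i].tolist(),np.round(r[0],1),np.round(r[1],1),round(r[2],1))
a=np.hstack([cv2.imread(f'pics/{n}.png')[:,c:c+400] for n,c in (('w4',200),('w1',100))]);cv2.imwrite('pics/v1.png',a)
E
```

```text
w3 [0.5053 0.1487 0.2511]
  black [75, 91, 131, 78, 1005] [139.9 129.7] [151.1   7.4] 30.6
  black [399, 130, 32, 25, 598] [414.5 142. ] [24. 31.] 90.0
  black [236, 146, 17, 26, 204] [243.7 158.1] [26.3 13.2] 80.5
  dark [360, 96, 136, 297, 13392] [411.3 251.3] [308.4  98.7] 75.5
  dark [235, 128, 21, 45, 742] [245.1 150. ] [43.7 18. ] 84.5
  dark [0, 141, 72, 271, 12721] [ 35.5 276. ] [270.  71.] 90.0
  dark [242, 178, 20, 51, 748] [251.3 203.3] [50.  16.6] 84.1
  dark [133, 252, 41, 48, 627] [154.4 275.4] [54.6 24.8] 66.3
  dark [136, 319, 55, 76, 1391] [161.4 352.9] [25.3 85.7] 25.2
  dark [505, 393, 24, 11, 160] [516.3 398.8] [23.6  9.7] 6.0
  dark [584, 412, 29, 12, 165] [597.8 417.6] [27.8  9.4] 8.5
  dark [497, 423, 36, 57, 561] [514.3 451.1] [18.1 64. ] 18.8
  dark [86, 435, 18, 17, 168] [ 94.8 443.8] [16.3 15.8] 9.5
  dark [211, 438, 46, 36, 807] [231.2 453.6] [21.9 52.6] 66.6
w4 [0.4252 0.1247 0.2515]
  black [162, 70, 125, 78, 993] [223.8 108.8] [146.    7.5] 31.3
  black [504, 103, 44, 24, 905] [525.5 114.5] [23. 43.] 90.0
  dark [440, 73, 92, 343, 14957] [479.1 244.5] [
[... 1774 characters left out ...]
 57.] 90.0
  black [384, 230, 18, 20, 227] [391.9 238.3] [19.2 13. ] 63.4
  black [394, 247, 14, 15, 167] [400.5 254. ] [13.4 13.4] 45.0
  black [224, 319, 22, 22, 202] [233.9 329.5] [27.8 13.6] 31.6
  dark [547, 55, 30, 26, 499] [561.5  66.6] [27.9 25.9] 5.7
  dark [584, 65, 14, 35, 217] [589.7  81.6] [ 9.1 34.7] 13.0
  dark [536, 78, 37, 99, 1375] [551.9 125.8] [26.1 98.3] 9.5
  dark [353, 191, 63, 72, 3779] [384.7 227. ] [71.  61.5] 88.0
  dark [0, 306, 190, 120, 11425] [ 91.6 358.1] [ 93.6 206.8] 78.1
  dark [440, 319, 56, 76, 1390] [469.2 352.5] [84.3 30.4] 67.4
  dark [178, 331, 89, 143, 6726] [224.4 406.2] [ 83.5 135.7] 13.9
  dark [19, 411, 24, 13, 162] [ 30.7 417.1] [11.  23.4] 85.9
```

View pics/v1.png

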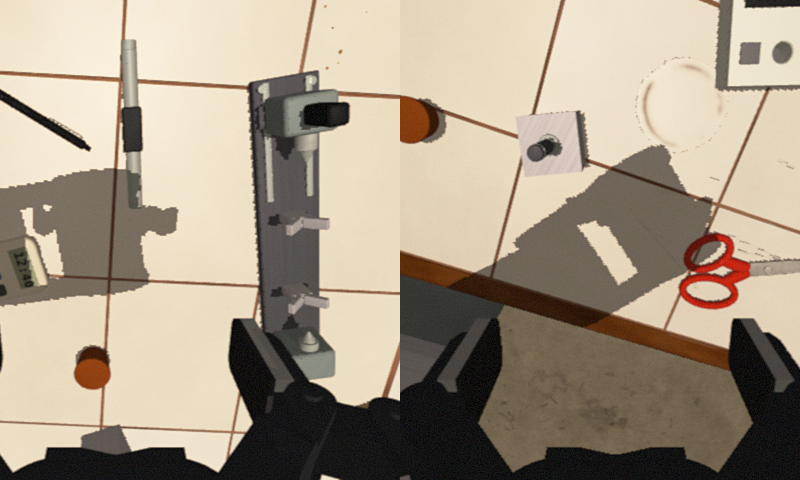

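Left (w4): the rod ends are at about (328,40) and (336,205), the knob top at (537,114), the head cone tip at about (508,332) and the tail cone tip at about (510,196). Right (w1): the stand's top centre is about (452,145), the pin's handle top about (437,150), and the unit is cut off at the top right. I'll zoom in on the fixture.

```bash
python3 - <<'E'
from h import *
a=cv2.imread('pics/w3.png')[85:385,350:550];b=cv2.imread('pics/w4.png')[65:365,435:635]
f=lambda x:cv2.resize(x,None,fx=2,fy=2,interpolation=cv2.INTER_CUBIC)
v=np.hstack([f(a),f(b)])
for i in range(0,800,40): cv2.line(v,(i,0),(i,6 if i%200 else 14),(0,0,255),1)
for i in range(0,600,40): cv2.line(v,(0,i),(6,i),(0,0,255),1);cv2.line(v,(400,i),(406,i),(0,0,255),1)
cv2.imwrite('pics/v2.png',v)
k3=cam('wrist',np.load('pics/w3.npy'));k4=cam('wrist',np.load('pics/w4.npy'))
for n,p,q in [('grip',(245.1,150.),(331.8,128.8)),('knob',(420,141),(537.5,114)),('rodtop',(238,65),(328,40)),('rodbot',(253,226),(336,206)),('tailtip',(408,183),(510,196-0))]:
    print(n,tri([(k3,p),(k4,q)]))
E
```

```text
grip (array([0.43823267, 0.1883325 , 0.01137613]), [np.float64(2.62093345346992e-05), np.float64(2.6209334534658102e-05)])
knob (array([0.57812835, 0.21155158, 0.09829011]), [np.float64(0.0007358694973347575), np.float64(0.0007358694973347454)])
rodtop (array([0.43015788, 0.26231585, 0.00447678]), [np.float64(0.0006029311970518399), np.float64(0.0006029311970518317)])
rodbot (array([0.44717276, 0.11657764, 0.01683733]), [np.float64(0.0004635965793229889), np.float64(0.00046359657932309225)])
tailtip (array([0.57419212, 0.16566098, 0.09295108]), [np.float64(0.01483794546314145), np.float64(0.014837945463141466)])
```

View pics/v2.png

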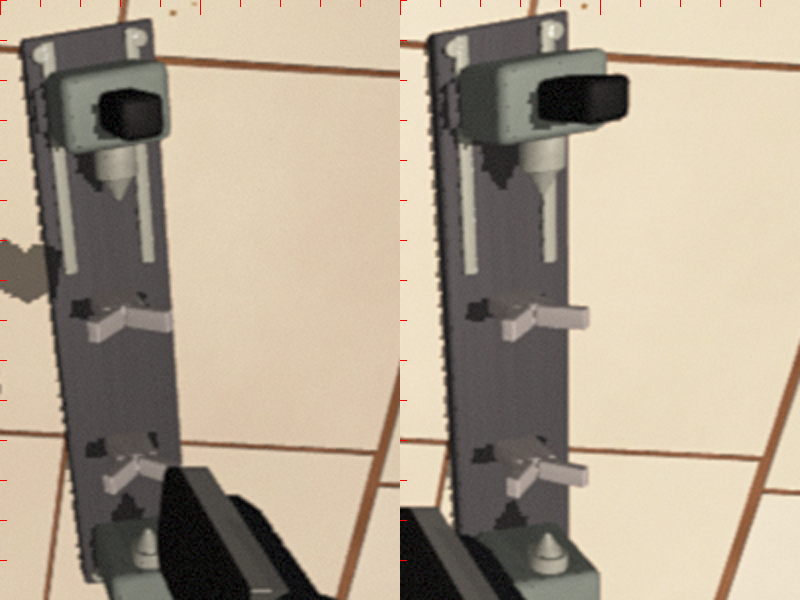

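The zoom shows the tail tip at crop (121,199) and (544,199), the head tip at (146,529) and (548,533), the far base corners at (22,43)/(151,20) and (430,37)/(566,12), and the knob tops at about (145,115) and (606,99).

```bash
python3 - <<'E'
from h import *
k3=cam('wrist',np.load('pics/w3.npy'));k4=cam('wrist',np.load('pics/w4.npy'))
A=lambda x,y:(x/2+350,y/2+85);B=lambda x,y:((x-400)/2+435,y/2+65)
P={}
for n,p,q in [('tail',(121,199),(544,199)),('head',(146,529),(548,533)),('TL',(22,43),(430,37)),('TR',(151,20),(566,12)),('knob',(146,115),(606,99)),('V1L',(90,331),(505,330)),('V1R',(172,322),(588,318)),('V2L',(106,482),(510,486))]:
    P[n],e=tri([(k3,A(*p)),(k4,B(*q))]); print(n,P[n].round(4),np.round(e,4))
u=P['tail']-P['head'];u[2]=0;L=np.linalg.norm(u);u/=L
print('angle',np.degrees(np.arctan2(u[1],u[0])),'L',L,'tailstock',.175-L,'seat',P['head']+.07*u)
# base edges with z plane .012
for k,F,l1,l2 in [(k3,A,(22,43),(75,500)),(k3,A,(151,20),(181,440)),(k4,B,(567,14),(568,500))]:
    a=plane(k,F(*l1),.012);b=plane(k,F(*l2),.012);d=a-b;print('edge',a.round(4),b.round(4),np.degrees(np.arctan2(d[1],d[0])))
ang=np.degrees(np.arctan2(u[1],u[0]))
n=np.array([-u[1],u[0],0])
for m in P: d=P[m]-(P['head']+.07*u);print(m,'fixture xy',(d@u).round(4),(d@n).round(4))
E
```

```text
tail [0.5889 0.1703 0.0466] [0.0014 0.0014]
head [0.6218 0.0103 0.0535] [0. 0.]
TL [0.5438 0.2336 0.0015] [0.0001 0.0001]
TR [0.6004 0.2469 0.0084] [0. 0.]
knob [0.5818 0.2108 0.0925] [0.0002 0.0002]
V1L [0.5816 0.1113 0.0517] [0.0003 0.0003]
V1R [0.6183 0.1181 0.0506] [0.0003 0.0003]
V2L [0.5993 0.0338 0.0514] [0.0003 0.0003]
angle 101.61139788743937 L 0.16332811968715444 tailstock 0.01167188031284555 seat [0.60769718 0.07886643 0.05354634]
edge [0.5427 0.2335 0.012 ] [ 0.595  -0.0009  0.012 ] 102.58182181338124
edge [0.5995 0.2468 0.012 ] [0.647  0.0391 0.012 ] 102.88794458704146
edge [0.5993 0.2458 0.012 ] [0.6528 0.0068 0.012 ] 102.60649083559582
tail fixture xy 0.0933 0.0
head fixture xy -0.07 0.0
TL fixture xy 0.1645 0.0314
TR fixture xy 0.1661 -0.0267
knob fixture xy 0.1344 -0.0012
V1L fixture xy 0.037 0.0191
V1R fixture xy 0.0363 -0.0183
V2L fixture xy -0.0424 0.0173
```

apply_moves:
  linear:
    - [0,0.88,0]
    - [0,0.88,0]
    - [0,0.88,0]
    - [0,0.88,0]
    - [0,0.88,0]
    - [0,0,0]
    - [0,0,0]
    - [0,0,0]
  turn:
    - [0,0,0]
    - [0,0,0]
    - [0,0,0]
    - [0,0,0]
    - [0,0,0]
    - [0,0,-0.95]
    - [0,0,-0.95]
    - [0,0,0]
  claw: [1,1,1,1,1,1,1,1]

```text
time_s: 4.85
eef_pos: [0.6032, 0.1362, 0.2504]
orientation: [-0.0, 0.622, 0.783, -0.0]
wrist_force: [-0.2, 0.2, -0.0]
finger_gap: 0.0857
grip_force: 0.0
```

```bash
python3 - <<'E'
from h import *
wshot('w5');print(np.load('pics/w5.npy').round(4))
b=cv2.imread('pics/w5.png')[60:460,200:430]
w2=cv2.imread('pics/w2.png')
v=np.hstack([cv2.resize(b,None,fx=1.5,fy=1.5,interpolation=cv2.INTER_CUBIC),cv2.resize(w2[100:300,300:455],None,fx=2.9,fy=3,interpolation=cv2.INTER_CUBIC)])[:600,:800]
for i in range(0,800,30): cv2.line(v,(i,0),(i,6),(0,0,255),1)
for i in range(0,600,30): cv2.line(v,(0,i),(6,i),(0,0,255),1)
cv2.imwrite('pics/v3.png',v)
E
```

```text
[[-2.263e-01  9.741e-01 -3.000e-04  6.032e-01]
 [ 9.741e-01  2.263e-01 -1.000e-04  1.362e-01]
 [-0.000e+00 -3.000e-04 -1.000e+00  2.504e-01]
 [ 0.000e+00  0.000e+00  0.000e+00  1.000e+00]]
```

View pics/v3.png

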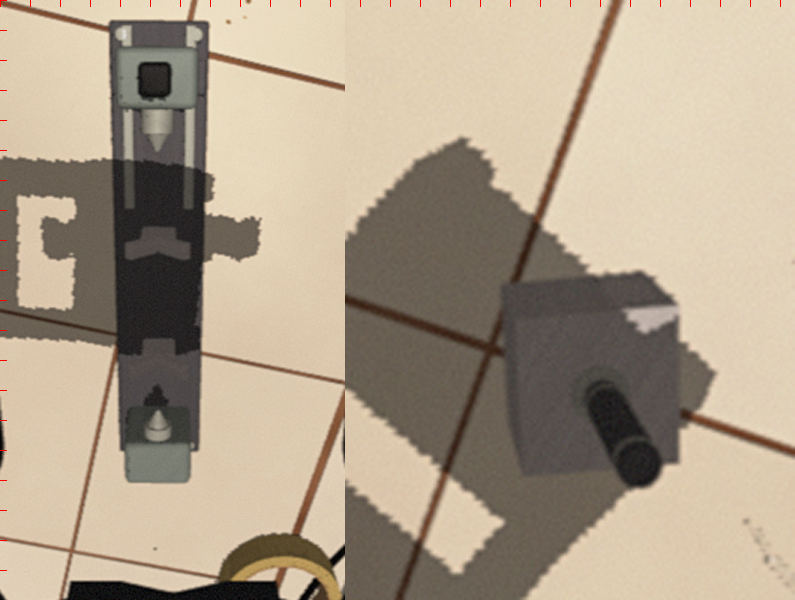

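The new view shows the tail tip at crop (157,150), the head tip at (158,408), the knob top at (154,79), and the base far corners at (110,22)/(208,22) with the near ones at (121,449)/(198,449). The panel on the right (w2) shows the pin handle's top at (640,465).

```bash
python3 - <<'E'
from h import *
k5=cam('wrist',np.load('pics/w5.npy'));k3=cam('wrist',np.load('pics/w3.npy'));k4=cam('wrist',np.load('pics/w4.npy'))
k1=cam('wrist',np.load('pics/w1.npy'));k2=cam('wrist',np.load('pics/w2.npy'))
A=lambda x,y:(x/2+350,y/2+85);B=lambda x,y:((x-400)/2+435,y/2+65);C=lambda x,y:(x/1.5+200,y/1.5+60)
for n,p,q,r in [('tail',(121,199),(544,199),(157,150)),('head',(146,529),(548,533),(158,408)),('knob',(146,115),(606,99),(154,79))]:
    p,e=tri([(k3,A(*p)),(k4,B(*q)),(k5,C(*r))]);print(n,p.round(4),np.round(e,4))
    for z in ((.05,) if n!='knob' else (.103,)): print('  plane w5',plane(k5,C(*r),z).round(4))
c=[plane(k5,C(*x),.012) for x in [(110,22),(208,22),(121,449),(198,449)]]
print(np.round(c,4)); f=(c[0]+c[1])/2;nr=(c[2]+c[3])/2;print('len',np.linalg.norm(f-nr),'ang',np.degrees(np.arctan2(*(f-nr)[[1,0]])))
u=np.array([np.cos(np.radians(102.7)),np.sin(np.radians(102.7))]);print('origin from far',f[:2]-.17*u,'near',nr[:2]+.13*u)
print('head->seat',plane(k5,C(158,408),.05)[:2]+.07*u)
print('pintop',tri([(k1,(235,154)),(k2,(401.7,255))]))
E
```

```text
tail [0.5871 0.1715 0.0513] [0.0008 0.0022 0.0014]
  plane w5 [0.5868 0.1727 0.05  ]
head [0.6235 0.0087 0.0502] [0.0009 0.0006 0.0013]
  plane w5 [0.6237 0.0102 0.05  ]
knob [0.5788 0.2108 0.0998] [0.0012 0.0007 0.0006]
  plane w5 [0.5783 0.2108 0.103 ]
[[ 0.5439  0.2341  0.012 ]
 [ 0.6     0.2471  0.012 ]
 [ 0.6087 -0.0532  0.012 ]
 [ 0.6646 -0.0402  0.012 ]]
len 0.29451067085478966 ang 102.6967077453483
origin from far [0.60932756 0.07475299] near [0.60810424 0.0801043 ]
head->seat [0.60833525 0.0784518 ]
pintop (array([ 0.43375231, -0.19940986,  0.11022553]), [np.float64(0.00039032014590094816), np.float64(0.00039032014590081984)])
```

apply_moves:
  linear:
    - [0.44,-0.74,0]
    - [0.44,-0.74,0]
    - [0.44,-0.74,0]
    - [0.44,-0.74,0.2]
    - [0.44,-0.76,0.4]
    - [0,0,0.9]
    - [0,0,0.9]
    - [0,0,0.9]
  turn:
    - [0,0,0]
    - [0,0,0]
    - [0,0,0]
    - [0,0,0]
    - [0,0,0]
    - [0,0,0.65]
    - [0,0,0.65]
    - [0,0,0]
  claw: [1,1,1,1,1,1,1,1]

```text
time_s: 5.57
eef_pos: [0.4373, 0.1893, 0.1189]
orientation: [0.001, 0.669, 0.744, 0.001]
wrist_force: [0.6, 0.9, -0.1]
finger_gap: 0.0853
grip_force: 0.0
```

apply_moves:
  linear:
    - [0,0,0]
    - [0,0,0]
    - [0,0,0]
  turn:
    - [0,0,0]
    - [0,0,0]
    - [0,0,0]
  claw: [0.7,0.7,0.7]

```text
time_s: 5.82
eef_pos: [0.4382, 0.1892, 0.1211]
orientation: [0.001, 0.666, 0.746, 0.001]
wrist_force: [0.3, 0.2, 1.3]
finger_gap: 0.0596
grip_force: 0.0
```

```bash
cat >> h.py <<'E'
def go(target,yaw=None,T=None):
    T=tool(read_state()) if T is None else T
    d=T[:3,:3].T@(np.array(target)-T[:3,3])/.04
    y=np.degrees(np.arctan2(T[1,0],T[0,0])); print('pos',T[:3,3].round(4),'yaw',round(y,2),'units',d.round(3),'turn z',None if yaw is None else round((y-yaw)/5,3))
E
python3 - <<'E'
from h import *
go((.4384,.1887,.004),96.6)
im=wshot('w6');k=cam('wrist',np.load('pics/w6.npy'))
hsv=cv2.cvtColor(im,cv2.COLOR_RGB2HSV)
print(proj(k,[.4384,.1887,.018]))
cv2.imwrite('pics/w6.png',im[:,:,::-1])
E
```

```text
pos [0.4382 0.1892 0.1211] yaw 96.42 units [-0.014 -0.003  2.928] turn z -0.037
[313.24448796 241.68774375]
```

View pics/w6.png

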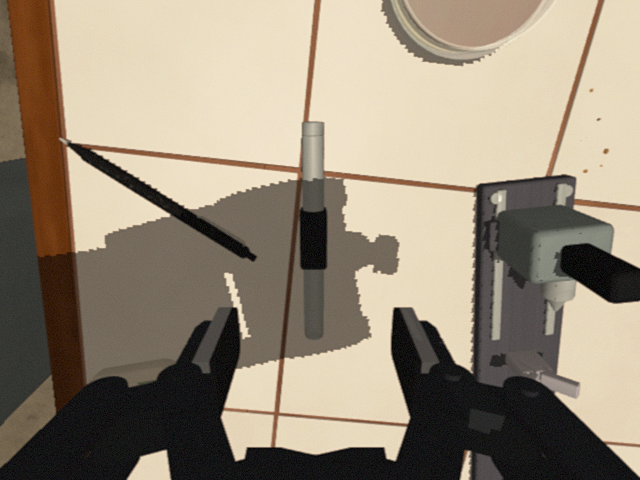

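The grip's centre is at (313,238), about 2 mm further along tool +x than predicted, and the rod runs vertically in the picture, so the yaw is right.

apply_moves:
  linear:
    - [0.03,0,0.73]
    - [0,0,0.73]
    - [0,0,0.73]
    - [0,0,0.5]
    - [0,0,0.23]
    - [0,0,0]
    - [0,0,0]
  turn:
    - [0,0,0]
    - [0,0,0]
    - [0,0,0]
    - [0,0,0]
    - [0,0,0]
    - [0,0,0]
    - [0,0,0]
  claw: [0.7,0.7,0.7,0.7,0.7,0.7,0]
  force: 60

```text
time_s: 6.45
eef_pos: [0.4378, 0.1904, 0.0038]
orientation: [0.0, 0.666, 0.746, 0.001]
wrist_force: [0.7, 0.1, -0.3]
finger_gap: 0.0491
grip_force: 0.0
```

apply_moves:
  linear:
    - [0,0,0]
    - [0,0,0]
    - [0,0,0]
    - [0,0,0]
    - [0,0,0]
    - [0,0,0]
  turn:
    - [0,0,0]
    - [0,0,0]
    - [0,0,0]
    - [0,0,0]
    - [0,0,0]
    - [0,0,0]
  claw: [0,0,0,0,0,0]

```text
time_s: 6.95
eef_pos: [0.4377, 0.1904, 0.004]
orientation: [0.001, 0.666, 0.746, 0.001]
wrist_force: [-1.5, -1.9, 11.4]
finger_gap: 0.0165
grip_force: 58.9
```

apply_moves:
  linear:
    - [0,0,-0.5]
    - [0,0,-1]
    - [0,0,-1]
    - [0,0,-1]
    - [0,0,0]
    - [0,0,0]
  turn:
    - [0,0,0]
    - [0,0,0]
    - [0,0,0]
    - [0,0,0]
    - [0,0,0]
    - [0,0,0]
  claw: [0,0,0,0,0,0]

```text
time_s: 7.45
eef_pos: [0.4378, 0.1904, 0.1447]
orientation: [0.001, 0.666, 0.746, 0.002]
wrist_force: [-0.5, 1.1, -2.3]
finger_gap: 0.0164
grip_force: 59.9
```

```bash
python3 - <<'E'
from h import *
go((.6062,.0877,.15),102.7)
im=wshot('w7');k=cam('wrist',np.load('pics/w7.npy'));T=np.load('pics/w7.npy')
for x in (.075,-.075): print(proj(k,(T@[x,0,-.005,1])[:3]))
E
```

```text
pos [0.4378 0.1904 0.1447] yaw 96.49 units [-3.027  3.893 -0.116] turn z -1.241
[311.74830237 130.81096148]
[312.85888078 475.62466448]
```

View pics/w7.png

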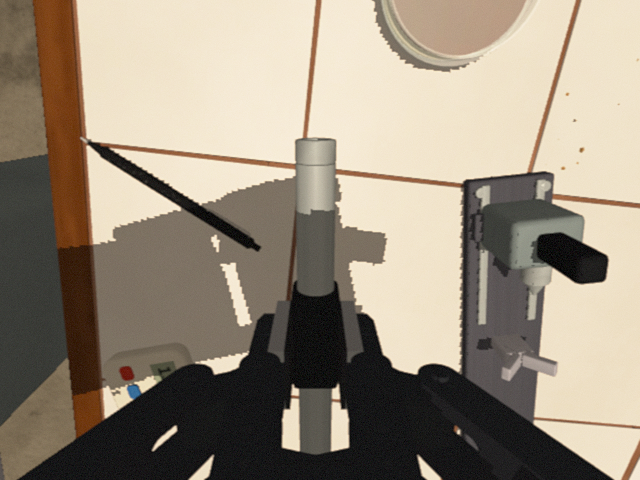

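The rod is held straight. Its far end is at about (316,139) and the grip spans rows 285 to 386.

```bash
python3 - <<'E'
from h import *
T=np.load('pics/w7.npy');k=cam('wrist',T)
for x,z in [(.075,-.012),(.075,-.005),(.02,-.014),(-.02,-.014),(.02,-.018),(-.02,-.018)]: print(x,z,proj(k,(T@[x,0,z,1])[:3]).round(1))
# widths
for x,z,w in [(.06,-.005,.014)]: print(proj(k,(T@[x,.007,z,1])[:3])-proj(k,(T@[x,-.007,z,1])[:3]))
E
```

```text
0.075 -0.012 [311.6 132.1]
0.075 -0.005 [311.7 130.8]
0.02 -0.014 [312.1 293.7]
-0.02 -0.014 [312.4 387.8]
0.02 -0.018 [312. 299.]
-0.02 -0.018 [312.3 394.9]
[ 4.09258470e+01 -3.02624872e-02]
```

apply_moves:
  linear:
    - [-0.5,0.65,0]
    - [-0.5,0.65,0]
    - [-0.5,0.65,0]
    - [-0.5,0.65,0]
    - [-0.5,0.65,0]
    - [-0.53,0.64,0]
    - [0,0,0]
    - [0,0,0]
  turn:
    - [0,0,0]
    - [0,0,0]
    - [0,0,0]
    - [0,0,0]
    - [0,0,0]
    - [0,0,0]
    - [0,0,-0.62]
    - [0,0,-0.62]
  claw: [0,0,0,0,0,0,0,0]

```text
time_s: 8.17
eef_pos: [0.6051, 0.0859, 0.1397]
orientation: [-0.001, 0.624, 0.781, -0.001]
wrist_force: [-0.3, -1.0, -2.0]
finger_gap: 0.0163
grip_force: 59.9
```

apply_moves:
  linear:
    - [0,0,0.7]
    - [0,0,0.7]
    - [0,0,0]
    - [0,0,0]
    - [0,0,0]
  turn:
    - [0,0,0]
    - [0,0,0]
    - [0,0,0]
    - [0,0,0]
    - [0,0,0]
  claw: [0,0,0,0,0]

```text
time_s: 8.58
eef_pos: [0.6053, 0.0873, 0.0868]
orientation: [-0.0, 0.625, 0.781, -0.0]
wrist_force: [-0.6, -0.5, -1.9]
finger_gap: 0.0165
grip_force: 59.8
```

```bash
python3 - <<'E'
from h import *
go((.6062,.0877,.046),102.7)
im=wshot('w8');T=np.load('pics/w8.npy');k=cam('wrist',T)
u=np.array([np.cos(np.radians(102.7)),np.sin(np.radians(102.7))])
for x,z in [(.1,.05),(.045,.059),(.045,.05)]: print(x,z,proj(k,np.r_[np.array([.6085,.0775])+x*u,z]).round(1))
E
```

```text
pos [0.6053 0.0873 0.0868] yaw 102.69 units [0.005 0.025 1.02 ] turn z -0.001
0.1 0.05 [314.7  88. ]
0.045 0.059 [314.8 220.7]
0.045 0.05 [314.8 215.4]
```

View pics/w8.png

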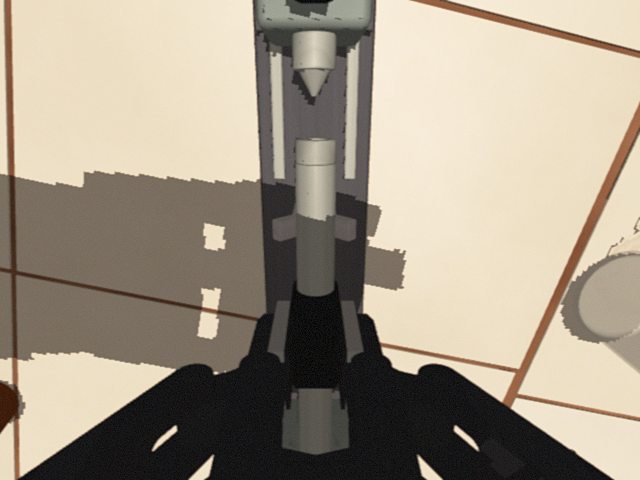

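The rod (column 316) is in line with the tail tip (314,97) and the V wings (272 to 355). The rests look about 2 mm further towards +x than predicted, so I add 2 mm.

apply_moves:
  linear:
    - [0.05,0,0.3]
    - [0,0,0.3]
    - [0,0,0.2]
    - [0,0,0.1]
    - [0,0,0.05]
    - [0,0,0.05]
    - [0,0,0]
    - [0,0,0]
  turn:
    - [0,0,0]
    - [0,0,0]
    - [0,0,0]
    - [0,0,0]
    - [0,0,0]
    - [0,0,0]
    - [0,0,0]
    - [0,0,0]
  claw: [0,0,0,0,0,0,0,0]

```text
time_s: 9.3
eef_pos: [0.6049, 0.0892, 0.0467]
orientation: [0.0, 0.625, 0.781, 0.0]
wrist_force: [-0.7, 0.1, -1.6]
finger_gap: 0.0165
grip_force: 59.9
```

apply_moves:
  linear:
    - [0,0,0.03]
    - [0,0,0.03]
    - [0,0,0.03]
    - [0,0,0]
    - [0,0,0]
  turn:
    - [0,0,0]
    - [0,0,0]
    - [0,0,0]
    - [0,0,0]
    - [0,0,0]
  claw: [0,0,0,0,0]

```text
time_s: 9.72
eef_pos: [0.6049, 0.0892, 0.0448]
orientation: [0.0, 0.625, 0.781, 0.0]
wrist_force: [-8.3, -1.5, 17.7]
finger_gap: 0.0165
grip_force: 62.5
```

apply_moves:
  linear:
    - [0,0,-0.03]
    - [0,0,0]
    - [0,0,0]
    - [0,0,0]
    - [0,0,-0.3]
    - [0,0,-1]
    - [0,0,-1]
    - [0,0,-1]
  turn:
    - [0,0,0]
    - [0,0,0]
    - [0,0,0]
    - [0,0,0]
    - [0,0,0]
    - [0,0,0]
    - [0,0,0]
    - [0,0,0]
  claw: [0.5,0.5,0.5,0.5,0.5,0.5,0.5,0.5]

```text
time_s: 10.38
eef_pos: [0.6043, 0.0892, 0.1783]
orientation: [-0.0, 0.625, 0.781, -0.0]
wrist_force: [0.6, -0.2, 0.3]
finger_gap: 0.0426
grip_force: 0.0
```

apply_moves:
  linear:
    - [0.5,0,0]
    - [0.5,0,0]
    - [0.5,0,0]
    - [0,0,0]
    - [0,0,0]
  turn:
    - [0,0,0]
    - [0,0,0]
    - [0,0,0]
    - [0,0,0]
    - [0,0,0]
  claw: [0.5,0.5,0.5,0.5,0.5]

```text
time_s: 10.8
eef_pos: [0.5914, 0.1483, 0.1768]
orientation: [0.0, 0.624, 0.781, 0.0]
wrist_force: [0.2, -0.2, 0.3]
finger_gap: 0.0427
grip_force: 0.0
```

```bash
python3 - <<'E'
from h import *
go((.5786,.2108,.15),102.7)
im=wshot('w9');T=np.load('pics/w9.npy');k=cam('wrist',T)
u=np.array([np.cos(np.radians(102.7)),np.sin(np.radians(102.7))])
for x,z in [(.135,.103),(.0965,.05),(.0865,.05),(-.07,.05),(.045,.059)]: print(x,z,proj(k,np.r_[np.array([.6085,.0785])+x*u,z]).round(1))
E
```

```text
pos [0.5914 0.1483 0.1768] yaw 102.78 units [1.595 0.034 0.67 ] turn z 0.017
0.135 0.103 [315.5 145. ]
0.0965 0.05 [315.3 195.4]
0.0865 0.05 [315.3 209.7]
-0.07 0.05 [315.1 395.8]
0.045 0.059 [315.3 270.2]
```

View pics/w9.png

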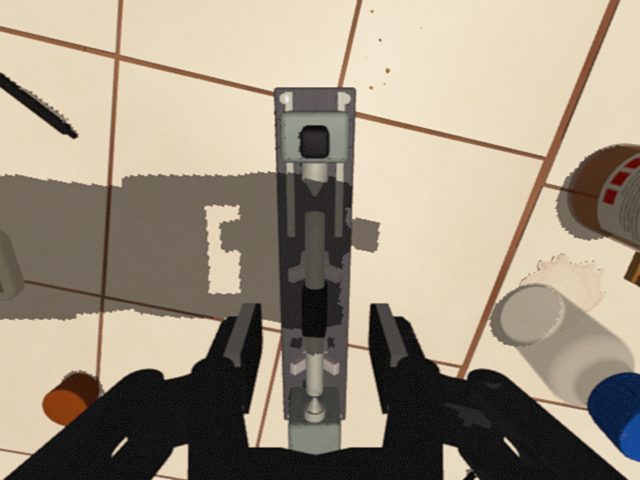

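The rod lies in both Vs, in line, with its tail end at row 212, clear of the tail tip (315,192) and with the head tip at row 396. The knob top is at (315,141).

apply_moves:
  linear:
    - [0.55,0.03,0]
    - [0.55,0,0]
    - [0.53,0,0.3]
    - [0,0,0.75]
    - [0,0,0.75]
    - [0,0,0.75]
    - [0,0,0]
    - [0,0,0]
  turn:
    - [0,0,0]
    - [0,0,0]
    - [0,0,0]
    - [0,0,0]
    - [0,0,0]
    - [0,0,0]
    - [0,0,0]
    - [0,0,0]
  claw: [0.5,0.5,0.5,0.5,0.5,0.5,0.5,0.5]

```text
time_s: 11.52
eef_pos: [0.5781, 0.2107, 0.0737]
orientation: [-0.001, 0.625, 0.781, -0.001]
wrist_force: [-0.7, -0.3, 1.5]
finger_gap: 0.0427
grip_force: 0.0
```

apply_moves:
  linear:
    - [0,0,0]
    - [0,0,0]
    - [0,0,0]
    - [0,0,0]
    - [0,0,0]
    - [0,0,0]
  turn:
    - [0,0,0]
    - [0,0,0]
    - [0,0,0]
    - [0,0,0]
    - [0,0,0]
    - [0,0,0]
  claw: [0,0,0,0,0,0]
  force: 30

```text
time_s: 12.02
eef_pos: [0.5769, 0.211, 0.0761]
orientation: [-0.001, 0.625, 0.781, -0.001]
wrist_force: [-15.9, -5.3, 13.0]
finger_gap: 0.0153
grip_force: 32.7
```

apply_moves:
  linear:
    - [0,-0.05,-0.15]
    - [0,0,0]
    - [-0.15,0,0]
    - [-0.15,0,0]
    - [-0.1,0,0]
    - [0,0,0]
  turn:
    - [0,0,0]
    - [0,0,0]
    - [0,0,0]
    - [0,0,0]
    - [0,0,0]
    - [0,0,0]
  claw: [0,0,0,0,0,0]

```text
time_s: 12.52
eef_pos: [0.5805, 0.1949, 0.0804]
orientation: [0.0, 0.625, 0.781, 0.0]
wrist_force: [5.6, -0.9, -15.1]
finger_gap: 0.0151
grip_force: 33.6
```

apply_moves:
  linear:
    - [0,0.02,0.06]
    - [-0.1,0,0]
    - [-0.08,0,0]
    - [0,0,0]
  turn:
    - [0,0,0]
    - [0,0,0]
    - [0,0,0]
    - [0,0,0]
  claw: [0,0,0,0]

```text
time_s: 12.85
eef_pos: [0.582, 0.1885, 0.0802]
orientation: [-0.0, 0.625, 0.781, -0.0]
wrist_force: [-11.5, -3.3, 13.6]
finger_gap: 0.015
grip_force: 37.3
```

apply_moves:
  linear:
    - [-0.05,0,0]
    - [-0.05,0,0]
    - [0,0,0]
  turn:
    - [0,0,0]
    - [0,0,0]
    - [0,0,0]
  claw: [0,0,0]

```text
time_s: 13.1
eef_pos: [0.5828, 0.1849, 0.0803]
orientation: [-0.0, 0.625, 0.781, 0.0]
wrist_force: [-10.6, -0.7, 14.0]
finger_gap: 0.0151
grip_force: 37.3
```

apply_moves:
  linear:
    - [-0.03,-0.02,-0.03]
    - [-0.03,0,0]
    - [0,0,0]
  turn:
    - [0,0,0]
    - [0,0,0]
    - [0,0,0]
  claw: [0,0,0]

```text
time_s: 13.35
eef_pos: [0.5833, 0.1824, 0.0803]
orientation: [0.0, 0.625, 0.781, 0.001]
wrist_force: [-3.6, 1.6, 8.5]
finger_gap: 0.0154
grip_force: 36.6
```

apply_moves:
  linear:
    - [-0.03,0,0]
    - [-0.03,0,0]
    - [0,0,0]
  turn:
    - [0,0,0]
    - [0,0,0]
    - [0,0,0]
  claw: [0,0,0]

```text
time_s: 13.6
eef_pos: [0.5837, 0.1807, 0.0803]
orientation: [-0.0, 0.625, 0.781, 0.001]
wrist_force: [-4.2, 5.9, 7.9]
finger_gap: 0.0154
grip_force: 36.6
```

apply_moves:
  linear:
    - [-0.03,0,0]
    - [-0.03,0,0]
    - [0,0,0]
  turn:
    - [0,0,0]
    - [0,0,0]
    - [0,0,0]
  claw: [0,0,0]

```text
time_s: 13.85
eef_pos: [0.5839, 0.1799, 0.0803]
orientation: [-0.001, 0.625, 0.781, 0.002]
wrist_force: [-6.7, 15.6, 6.4]
finger_gap: 0.0152
grip_force: 36.5
```

```bash
python3 - <<'E'
from h import *
go((.5837,.1807,.08),102.7)
im=wshot('w10');T=np.load('pics/w10.npy');k=cam('wrist',T)
u=np.array([np.cos(np.radians(102.7)),np.sin(np.radians(102.7))])
for x,z in [(.107,.103),(.075,.05),(.045,.059)]: print(x,z,proj(k,np.r_[np.array([.6085,.0785])+x*u,z]).round(1))
E
```

```text
pos [0.5839 0.1799 0.0803] yaw 102.68 units [ 0.022 -0.     0.007] turn z -0.004
0.107 0.103 [317.1 349.7]
0.075 0.05 [316.3 343.7]
0.045 0.059 [316.4 405.8]
```

apply_moves:
  linear:
    - [-0.03,0,0]
    - [0,0,0]
    - [0,0,0]
  turn:
    - [0,0,0]
    - [0,0,0]
    - [0,0,0]
  claw: [0,0,0]

```text
time_s: 14.15
eef_pos: [0.584, 0.1795, 0.0803]
orientation: [-0.001, 0.625, 0.781, 0.002]
wrist_force: [-7.7, 21.2, 7.2]
finger_gap: 0.0159
grip_force: 36.5
```

apply_moves:
  linear:
    - [0,0,0]
    - [0,0,0]
    - [0,0,0]
    - [0,0,0]
    - [0,0,-0.4]
    - [0,0,-0.9]
    - [0,0,-0.9]
    - [0,0,-0.9]
  turn:
    - [0,0,0]
    - [0,0,0]
    - [0,0,0]
    - [0,0,0]
    - [0,0,0]
    - [0,0,0]
    - [0,0,0]
    - [0,0,0]
  claw: [0.5,0.5,0.5,0.5,0.5,0.5,0.5,0.5]

```text
time_s: 14.82
eef_pos: [0.584, 0.176, 0.2043]
orientation: [-0.0, 0.625, 0.781, -0.0]
wrist_force: [0.4, 0.2, 0.1]
finger_gap: 0.0428
grip_force: 0.0
```

apply_moves:
  linear:
    - [-0.4,0,0]
    - [-0.4,0,0]
    - [0,0,0]
    - [0,0,0]
  turn:
    - [0,0,0]
    - [0,0,0]
    - [0,0,0]
    - [0,0,0]
  claw: [0.5,0.5,0.5,0.5]

```text
time_s: 15.15
eef_pos: [0.5913, 0.1445, 0.2029]
orientation: [-0.0, 0.625, 0.78, -0.0]
wrist_force: [0.4, -0.1, -0.2]
finger_gap: 0.0426
grip_force: 0.0
```

```bash
python3 - <<'E'
from h import *
im=wshot('w11');T=np.load('pics/w11.npy');k=cam('wrist',T);print(T[:3,3])
u=np.array([np.cos(np.radians(102.7)),np.sin(np.radians(102.7))])
for x,z in [(.108,.103),(.08,.05),(.075,.05),(.02,.059),(-.02,.059),(-.07,.05),(-.075,.05)]: print(x,z,proj(k,np.r_[np.array([.6085,.0785])+x*u,z]).round(1))
a=im[40:440,190:440,::-1];w1=cv2.imread('pics/w1.png')[80:240,170:360]
v=np.hstack([cv2.resize(a,None,fx=1.5,fy=1.5,interpolation=2),cv2.resize(w1,(425,358),interpolation=2)[:600] if 0 else cv2.copyMakeBorder(cv2.resize(w1,(425,358),interpolation=2),0,242,0,0,0)])
cv2.imwrite('pics/v4.png',v)
E
```

```text
[0.591325   0.14451481 0.20286638]
0.108 0.103 [316.8 180.3]
0.08 0.05 [316.5 204.8]
0.075 0.05 [316.5 211.2]
0.02 0.059 [316.6 282.3]
-0.02 0.059 [316.7 327.2]
-0.07 0.05 [316.7 371.8]
-0.075 0.05 [316.7 376.6]
```

View pics/v4.png

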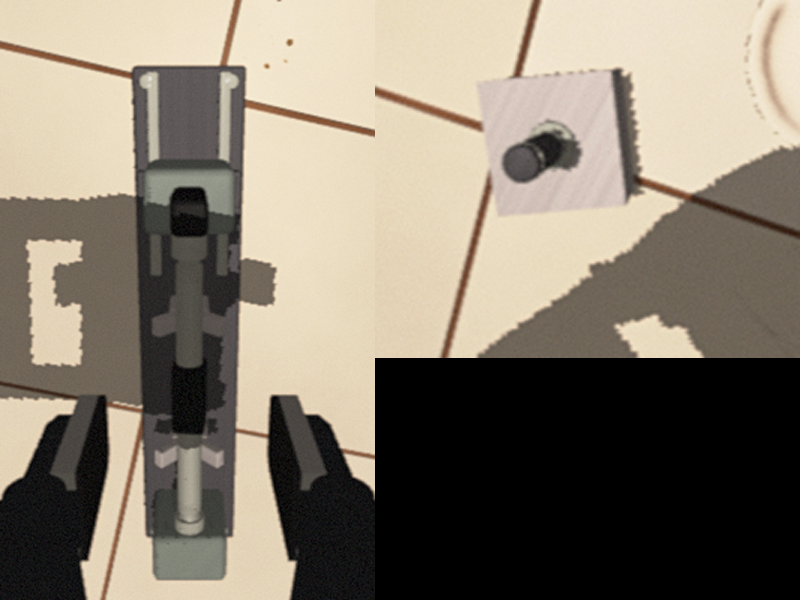

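The rod is seated: no cone is showing at either end and the knob has moved in. That was the eleventh picture I viewed, one over the limit, so from here I measure with masks only. From w1, the stand's top centre is (250,144), the handle's top (236.6,153) and the unit's hole about (483,52).

```bash
python3 - <<'E'
from h import *
k1=cam('wrist',np.load('pics/w1.npy'));k2=cam('wrist',np.load('pics/w2.npy'))
print('stand',plane(k1,(250.2,143.9),.05),'pintop',plane(k1,(236.6,152.9),.114),tri([(k1,(236.6,152.9)),(k2,(401.7,255))]))
c=[plane(k1,((x-375)/2.237+170,y/2.237+80),.05) for x,y in [(478,83),(612,70),(630,203),(498,216)]];print(np.round(c,4),[np.linalg.norm(c[i]-c[i-1]).round(4) for i in range(4)])
h=plane(k1,(483,52),.045);print('hole',h,'key',plane(k1,(450,52),.045))
# target: see pin & hole in one view, yaw kept so cam is behind
go((.50,-.25,.27),18.6)
E
```

```text
stand [ 0.43527387 -0.20014879  0.05      ] pintop [ 0.4350801  -0.20072667  0.114     ] (array([ 0.43402657, -0.19992805,  0.1089939 ]), [np.float64(0.0002262738034924143), np.float64(0.00022627380349257825)])
[[ 0.447  -0.1678  0.05  ]
 [ 0.4671 -0.2131  0.05  ]
 [ 0.4229 -0.2336  0.05  ]
 [ 0.4019 -0.187   0.05  ]] [np.float64(0.049), np.float64(0.0495), np.float64(0.0487), np.float64(0.0511)]
hole [ 0.56218844 -0.35535274  0.045     ] key [ 0.55382292 -0.33053818  0.045     ]
pos [0.5912 0.1451 0.2026] yaw 102.65 units [-9.139 -4.387 -1.683] turn z 16.809
```

apply_moves:
  linear:
    - [-0.5,-0.2,-0.3]
    - [-0.84,-0.36,-0.3]
    - [-0.84,-0.36,-0.3]
    - [-0.84,-0.36,-0.3]
    - [-0.84,-0.36,0]
    - [-0.84,-0.36,0]
    - [-0.84,-0.36,0]
    - [-0.84,-0.36,0]
  turn:
    - [0,0,0]
    - [0,0,0]
    - [0,0,0]
    - [0,0,0]
    - [0,0,0]
    - [0,0,0]
    - [0,0,0]
    - [0,0,0]
  claw: [0.5,0.5,0.5,0.5,0.5,0.5,0.5,0.5]

```text
time_s: 15.87
eef_pos: [0.5407, -0.1286, 0.2508]
orientation: [-0.0, 0.624, 0.781, 0.0]
wrist_force: [0.9, 0.7, 1.3]
finger_gap: 0.0423
grip_force: 0.0
```

apply_moves:
  linear:
    - [-0.84,-0.36,0]
    - [-0.84,-0.36,0]
    - [-0.84,-0.36,0]
    - [-0.84,-0.36,0]
    - [0,0,0]
  turn:
    - [0,0,0]
    - [0,0,0]
    - [0,0,0]
    - [0,0,0]
    - [0,0,0]
  claw: [0.5,0.5,0.5,0.5,0.5]

```text
time_s: 16.28
eef_pos: [0.5135, -0.276, 0.2504]
orientation: [0.0, 0.626, 0.78, -0.001]
wrist_force: [0.3, -0.7, 0.5]
finger_gap: 0.0425
grip_force: 0.0
```

apply_moves:
  linear:
    - [0,0,0]
    - [0,0,0]
    - [0,0,0]
    - [0,0,0]
    - [0,0,0]
    - [0,0,0]
    - [0,0,0]
    - [0,0,0]
  turn:
    - [0,0,1]
    - [0,0,1]
    - [0,0,1]
    - [0,0,1]
    - [0,0,1]
    - [0,0,1]
    - [0,0,1]
    - [0,0,1]
  claw: [0.5,0.5,0.5,0.5,0.5,0.5,0.5,0.5]

```text
time_s: 16.95
eef_pos: [0.5148, -0.2706, 0.2505]
orientation: [-0.0, 0.855, 0.519, -0.0]
wrist_force: [-0.8, 0.0, 0.6]
finger_gap: 0.0425
grip_force: 0.0
```

apply_moves:
  linear:
    - [0,0,0]
    - [0,0,0]
  turn:
    - [0,0,0]
    - [0,0,0]
  claw: [0.5,0.5]

```text
time_s: 17.12
eef_pos: [0.5147, -0.2708, 0.2507]
orientation: [-0.0, 0.853, 0.522, -0.0]
wrist_force: [-0.5, 1.2, 0.6]
finger_gap: 0.0427
grip_force: 0.0
```

```bash
cat > det.py <<'E'
from h import *
import sys
n=sys.argv[1]; im=wshot(n); T=np.load(f'pics/{n}.npy');k=cam('wrist',T);print(T[:3].round(4))
g=cv2.cvtColor(im,cv2.COLOR_RGB2GRAY)
hp=proj(k,[.562,-.355,.045]);print('hole pred',hp.round(1),'pin top',proj(k,[.435,-.2003,.114]).round(1),'base',proj(k,[.435,-.2003,.05]).round(1))
x,y=hp.astype(int); 
for th in (80,110,140,170):
    m=(g<th).astype(np.uint8);N,l,st,ce=cv2.connectedComponentsWithStats(m)
    for i in range(1,N):
        if 60<st[i,4]<4000 and abs(ce[i]-hp).max()<110:
            p=plane(k,ce[i],.045);print(th,st[i].tolist(),'fill',round(st[i,4]/st[i,2]/st[i,3],2),ce[i].round(1),p[:2].round(4))
E
python3 det.py x1
```

```text
[[ 4.559e-01  8.901e-01 -4.000e-04  5.147e-01]
 [ 8.901e-01 -4.559e-01  3.000e-04 -2.708e-01]
 [ 1.000e-04 -5.000e-04 -1.000e+00  2.507e-01]]
hole pred [400.6 260.3] pin top [168.2 191.1] base [194.3 176. ]
80 [403, 184, 76, 73, 961] fill 0.17 [439.6 219.1] [ 0.609  -0.3343]
80 [281, 190, 28, 32, 121] fill 0.14 [292.3 201.9] [ 0.4983 -0.2596]
80 [370, 230, 22, 17, 232] fill 0.62 [380.9 238.9] [ 0.5542 -0.3273]
80 [308, 271, 53, 26, 159] fill 0.12 [334.  283.9] [ 0.496  -0.3483]
110 [402, 183, 77, 74, 1133] fill 0.2 [439.8 219. ] [ 0.6092 -0.3343]
110 [393, 251, 15, 14, 169] fill 0.8 [400.  257.6] [ 0.5626 -0.3522]
110 [409, 267, 21, 19, 217] fill 0.54 [418.8 275.8] [ 0.5711 -0.3773]
140 [402, 183, 77, 75, 2793] fill 0.48 [440.2 219.9] [ 0.6093 -0.3352]
140 [392, 251, 17, 15, 200] fill 0.78 [400.  257.9] [ 0.5624 -0.3525]
140 [408, 266, 23, 20, 246] fill 0.53 [418.7 275.5] [ 0.5712 -0.377 ]
170 [402, 182, 78, 76, 2837] fill 0.48 [440.2 219.9] [ 0.6093 -0.3352]
170 [392, 250, 18, 17, 227] fill 0.74 [400.1 257.8] [ 0.5626 -0.3524]
170 [408, 266, 23, 21, 270] fill 0.56 [418.9 275.7] [ 0.5712 -0.3773]
```

apply_moves:
  linear:
    - [0.2,-0.8,0.2]
    - [0.2,-0.8,0.35]
    - [0.2,-0.8,0.36]
    - [0.06,-0.18,0.36]
    - [0,0,0]
    - [0,0,0]
  turn:
    - [0,0,0]
    - [0,0,0]
    - [0,0,0]
    - [0,0,0]
    - [0,0,0]
    - [0,0,0]
  claw: [0.5,0.5,0.5,0.5,0.5,0.5]

```text
time_s: 17.67
eef_pos: [0.4353, -0.2007, 0.2004]
orientation: [0.0, 0.854, 0.521, 0.0]
wrist_force: [-0.1, -1.1, 0.2]
finger_gap: 0.0427
grip_force: 0.0
```

```bash
python3 det.py x2; python3 - <<'E'
from h import *
T=np.load('pics/x2.npy');k=cam('wrist',T);im=cv2.imread('pics/x2.png')
g=cv2.cvtColor(im,cv2.COLOR_BGR2GRAY); pt=proj(k,[.435,-.2003,.114]);print(pt)
for th in (50,70,90):
    N,l,st,ce=cv2.connectedComponentsWithStats((g<th).astype(np.uint8))
    for i in range(1,N):
        if 150<st[i,4]<9000 and abs(ce[i]-pt).max()<90: print(th,st[i].tolist(),ce[i].round(1))
c=cv2.HoughCircles(cv2.medianBlur(g,3)[150:330,220:400],cv2.HOUGH_GRADIENT,1,15,param1=80,param2=14,minRadius=8,maxRadius=24)
print(None if c is None else c[0][:6]+[220,150,0])
go((.435,-.2003,.066))
E
```

```text
[[ 4.570e-01  8.895e-01  1.000e-04  4.353e-01]
 [ 8.895e-01 -4.570e-01 -1.000e-04 -2.007e-01]
 [-0.000e+00  1.000e-04 -1.000e+00  2.004e-01]]
hole pred [533.6 311.3] pin top [313.2 250.3] base [313.6 221.4]
80 [542, 228, 82, 79, 1199] fill 0.19 [581.3 266.4] [ 0.6083 -0.3333]
110 [541, 228, 83, 80, 1391] fill 0.21 [581.7 266.4] [ 0.6085 -0.3334]
110 [501, 279, 25, 22, 289] fill 0.53 [513.2 289.6] [ 0.5532 -0.328 ]
110 [524, 301, 17, 15, 196] fill 0.77 [532.2 308.1] [ 0.5619 -0.3516]
110 [540, 318, 24, 20, 260] fill 0.54 [551.3 327.4] [ 0.5707 -0.3767]
140 [541, 227, 84, 81, 3380] fill 0.5 [582.5 267.6] [ 0.6089 -0.3348]
140 [618, 244, 22, 12, 62] fill 0.23 [628.7 249.5] [ 0.6455 -0.3362]
140 [501, 278, 26, 24, 326] fill 0.52 [513.4 289.5] [ 0.5533 -0.328 ]
140 [523, 300, 19, 17, 236] fill 0.73 [532.1 308.3] [ 0.5618 -0.3518]
140 [539, 317, 25, 22, 295] fill 0.54 [551.3 327.4] [ 0.5707 -0.3767]
170 [541, 227, 84, 81, 3429] fill 0.5 [582.5 267.6] [ 0.6089 -0.3348]
170 [617, 244, 23, 12, 84] fill 0.3 [628.3 249.7] [ 0.6452 -0.3362]
170 [500, 278, 27, 24, 347] fill 0.54 [513.3 289.8] [ 0.5532 -0.3282]
170 [523, 300, 20, 17, 266] fill 0.78 [532.3 308.1] [ 0.5619 -0.3517]
170 [539, 317, 26, 22, 318] fill 0.56 [551.4 327.5] [ 0.5708 -0.3769]
[313.18007106 250.28775597]
50 [303, 215, 17, 21, 268] [311.1 225.2]
50 [302, 235, 18, 19, 278] [310.5 244. ]
70 [301, 212, 20, 43, 707] [310.8 233.5]
70 [325, 250, 36, 65, 232] [342.4 281.6]
[[310.5        243.5          9.10000038]
 [267.5        174.5         13.39999962]
 [310.5        226.5          9.39999962]]
pos [ 0.4359 -0.2012  0.2009] yaw 62.77 units [ 0.011 -0.036  3.373] turn z None
```

apply_moves:
  linear:
    - [0.04,-0.05,0.5]
    - [0,0,0.8]
    - [0,0,0.8]
    - [0,0,0.8]
    - [0,0,0.45]
    - [0,0,0]
    - [0,0,0]
  turn:
    - [0,0,0]
    - [0,0,0]
    - [0,0,0]
    - [0,0,0]
    - [0,0,0]
    - [0,0,0]
    - [0,0,0]
  claw: [0.5,0.5,0.5,0.5,0.5,0.5,0.5]

```text
time_s: 18.3
eef_pos: [0.4348, -0.199, 0.0664]
orientation: [-0.0, 0.854, 0.52, -0.0]
wrist_force: [-0.0, -0.2, 0.9]
finger_gap: 0.0426
grip_force: 0.0
```

apply_moves:
  linear:
    - [0,0,0]
    - [0,0,0]
    - [0,0,0]
    - [0,0,0]
    - [0,0,0]
    - [0,0,0]
    - [0,0,0]
  turn:
    - [0,0,0]
    - [0,0,0]
    - [0,0,0]
    - [0,0,0]
    - [0,0,0]
    - [0,0,0]
    - [0,0,0]
  claw: [0,0,0,0,0,0,0]
  force: 50

```text
time_s: 18.88
eef_pos: [0.4348, -0.1989, 0.0675]
orientation: [0.001, 0.854, 0.52, 0.001]
wrist_force: [-0.2, -0.2, 8.0]
finger_gap: 0.0106
grip_force: 48.6
```

apply_moves:
  linear:
    - [0,0,-0.3]
    - [0,0,-0.8]
    - [0,0,-0.8]
    - [0,0,-0.4]
    - [0,0,0]
    - [0,0,0]
  turn:
    - [0,0,0]
    - [0,0,0]
    - [0,0,0]
    - [0,0,0]
    - [0,0,0]
    - [0,0,0]
  claw: [0,0,0,0,0,0]

```text
time_s: 19.38
eef_pos: [0.4343, -0.1985, 0.1591]
orientation: [0.001, 0.854, 0.52, 0.001]
wrist_force: [0.2, -0.7, -0.8]
finger_gap: 0.0106
grip_force: 48.7
```

```bash
python3 - <<'E'
from h import *
im=wshot('x3');T=np.load('pics/x3.npy');k=cam('wrist',T)
go((.5623,-.3522,.16))
for z in (.0625,.0175,.0135,-.0465): print(z,proj(k,(T@[0,0,z,1])[:3]).round(1))
g=cv2.cvtColor(im,cv2.COLOR_RGB2GRAY)
a=g[150:330:5,270:360:4]
for i,r in enumerate(a): print(150+5*i,' '.join(f'{v:3d}' for v in r))
E
```

```text
pos [ 0.4337 -0.1982  0.158 ] yaw 62.7 units [-1.946  4.622 -0.049] turn z None
0.0625 [313.8 265.5]
0.0175 [313.5 304. ]
0.0135 [313.5 308.3]
-0.0465 [312.7 407.1]
150 221 221 222 220 222 219 221 220 221 221 218 219 220 217 218 221 221 219 220 219 218 223 185
155 201 220 220 220 222 220 220 219 221 220 220 221 219 218 219 219 219 218 220 223 123  80 115
160 101 224 221 219 220 219 220 219 220 221 221 220 218 221 219 219 223 209  91  77 159 229 225
165 109 141 220 220 222 220 220 220 221 220 220 222 221 218 224 145  79  80 219 224 224 222 224
170 217 100 195 220 223 221 222 221 221 221 222 221 219 110  75 146 230 225 223 224 224 223 223
175 219 183  93 226 220 222 222 221 222 163  76  76  80 202 227 224 223 224 224 222 224 224 225
180 218 218 118 111 184 171 102 144 124  79  79  79 103 104 149 163 215 149 186 205 230 222 224
185 100  99 104  48  90 102  46  66  75 117  83  78  78  76 104 106 108 108 104 105 105 108 103
190 103 103 101  70  45  66  91  75  81  86  84  87  78  77  77  84 111 112 106 107 106 108 107
195 101  58  52  99  64  63  77  82  87  88  85  86  87  79  78  75  77
[... 1820 characters left out ...]
 102  72  70 106 106 106 107
295  99 102 105 103 105 104 107  74  75  80  43  33  27  66  74  80  88 104  43 105 105 105 107
300 105 102 103 103  95  93  88  63  73  32  63  71  69  49  51  66  81  93  90  46 112 108 110
305 120 100 103 102  70  72  68  23  46  50  32  36  36  32  72  12  60  72  72  67  67 109 109
310 105 105 106 100  70  71  69   7  26  28  33  34  32  30  25  13  53  72  67  71  50  96 108
315  40  11  21  49  71  72  72  18  23  30  36  38  32  39  41  13  42  72  73  73  14  23  10
320  21   8  15  62  70  74  71   2  32  35  35  33  31  36  34  14  31  67  67  74  25  23  22
325  16  18  21  68  69  69  66  15  32  28  35  30  30  36  34  14  27  71  71  69  45  19  19
```

apply_moves:
  linear:
    - [-0.33,0.77,0]
    - [-0.33,0.77,0]
    - [-0.33,0.77,0]
    - [-0.33,0.77,0]
    - [-0.33,0.77,0]
    - [-0.33,0.77,0]
    - [0,0,0]
    - [0,0,0]
  turn:
    - [0,0,0]
    - [0,0,0]
    - [0,0,0]
    - [0,0,0]
    - [0,0,0]
    - [0,0,0]
    - [0,0,0]
    - [0,0,0]
  claw: [0,0,0,0,0,0,0,0]

```text
time_s: 20.1
eef_pos: [0.5615, -0.3539, 0.1556]
orientation: [-0.001, 0.854, 0.52, -0.001]
wrist_force: [-0.6, -0.3, -0.6]
finger_gap: 0.0105
grip_force: 49.0
```

```bash
python3 - <<'E'
from h import *
im=wshot('x4');T=np.load('pics/x4.npy');k=cam('wrist',T)
go((.5618,-.3533,.10))
print(proj(k,[.5623,-.3522,.045]),proj(k,(T@[.0012,0,.0625,1])[:3]).round(1))
g=cv2.cvtColor(im,cv2.COLOR_RGB2GRAY)
for i,r in enumerate(g[180:310:4,270:370:4]): print(180+4*i,' '.join(f'{v:3d}' for v in r))
E
```

```text
pos [ 0.561 -0.353  0.156] yaw 62.68 units [1.0e-03 2.5e-02 1.4e+00] turn z None
[314.48241094 235.53798413] [313.8 263.5]
180 110 108 103 228 238 236 237 235 237 237 237 239 236 238 131  40  43 145 149 151 146 149 147 148 151
184 110 101 157 241 159 229 112 114 137 161 192 109 194 243 157 125  42  45 142 151 145 147 150 148 147
188 105 110 114 114 116 115 114 113 115 113 115 115 113 116 113 113  78  13   7 114 138 147 149 147 145
192 109 111 112 112 113 116 113 115 116 117 112 116 114 112 113 116 119  95  15  15  50  62  62 104 137
196 113 116 115 110  55 115 114 117 115 115 114 116 114 115 116 113 113 114  99  13   3  51  69  67  62
200 115 114 112  52  54  49 110 115 114 114 114 114 115 114 112 113 114 116 112  95  20   9  46  67  62
204 113 113  52  51  53  52  51 108 110 116 113 117 112 113 111 114 114 115 115 115 105  12  14  38  60
208 110  55  55  55  48  54  49  53  98 113 109 114 114 113 116 114 116 116 115 114 115 113  15  13  37
212  97  49  55  53  49  47  55  53  79 114 113 115 110 114 114 116 113 114 114 115 116 116 115  24  12
216 114  99  49  54  44  48  51  76 116 1
[... 1754 characters left out ...]
 106 109 110 105  71  72  73 101 113 111 111 116 113 113 112 105 104 110 106
288 107 106 112 109 107 108 111 108  86  77  83  77  85  83  73 110 112 112 114 111 109 110 110 107 107
292 109 107 108 107 106 106 108  88  80  81  81  80  80  81  79  78 115 112 112 106 105 112 107 108 105
296 110 107 111 107 111 108 110  73  77  72  26  32  31  48  83  85  93 114 110 108 104 106 104 112 107
300 107 105 106 108  97  97  93  59  71  33  66  75  71  43  53  65  83  97  96 101 109 108 103 109 108
304 106 110 107 105  70  71  74  22  34  74  28  37  33  40  74   9  63  73  73  85 108 108 108 110 107
308 105 107 108 107  70  74  69  24  50  34  35  40  35  33  38  27  54  76  73  72 106 106 109 103 106
```

apply_moves:
  linear:
    - [0,0.04,0.3]
    - [0,0,0.35]
    - [0,0,0.35]
    - [0,0,0.3]
    - [0,0,0.1]
    - [0,0,0]
    - [0,0,0]
  turn:
    - [0,0,0]
    - [0,0,0]
    - [0,0,0]
    - [0,0,0]
    - [0,0,0]
    - [0,0,0]
    - [0,0,0]
  claw: [0,0,0,0,0,0,0]

```text
time_s: 20.73
eef_pos: [0.5632, -0.354, 0.1023]
orientation: [0.0, 0.854, 0.52, 0.0]
wrist_force: [-0.0, -1.4, -0.2]
finger_gap: 0.0107
grip_force: 49.0
```

apply_moves:
  linear:
    - [0,0,0.1]
    - [0,0,0.1]
    - [0,0,0.05]
    - [0,0,0]
    - [0,0,0]
  turn:
    - [0,0,0]
    - [0,0,0]
    - [0,0,0]
    - [0,0,0]
    - [0,0,0]
  claw: [0,0,0,0,0]

```text
time_s: 21.15
eef_pos: [0.5632, -0.3542, 0.0921]
orientation: [-0.0, 0.854, 0.52, -0.0]
wrist_force: [0.5, 0.3, 0.0]
finger_gap: 0.0106
grip_force: 49.0
```

apply_moves:
  linear:
    - [0,0,0.1]
    - [0,0,0.05]
    - [0,0,0]
    - [0,0,0]
  turn:
    - [0,0,0]
    - [0,0,0]
    - [0,0,0]
    - [0,0,0]
  claw: [0,0,0,0]

```text
time_s: 21.48
eef_pos: [0.5633, -0.3542, 0.0862]
orientation: [0.0, 0.854, 0.52, 0.0]
wrist_force: [0.4, -0.3, 1.5]
finger_gap: 0.0104
grip_force: 49.1
```

apply_moves:
  linear:
    - [0,0,0.05]
    - [0,0,0.05]
    - [0,0,0]
    - [0,0,0]
  turn:
    - [0,0,0]
    - [0,0,0]
    - [0,0,0]
    - [0,0,0]
  claw: [0,0,0,0]

```text
time_s: 21.82
eef_pos: [0.5633, -0.3543, 0.0822]
orientation: [0.0, 0.854, 0.52, 0.0]
wrist_force: [-1.2, -0.3, 2.5]
finger_gap: 0.0106
grip_force: 49.3
```

apply_moves:
  linear:
    - [0,0,0.04]
    - [0,0,0]
    - [0,0,0]
  turn:
    - [0,0,0]
    - [0,0,0]
    - [0,0,0]
  claw: [0,0,0]

```text
time_s: 22.07
eef_pos: [0.5635, -0.3544, 0.0813]
orientation: [0.0, 0.854, 0.52, 0.0]
wrist_force: [-1.6, 0.4, 8.9]
finger_gap: 0.0107
grip_force: 50.0
```

apply_moves:
  linear:
    - [0,0,0.03]
    - [0,0,0]
    - [0,0,0]
  turn:
    - [0,0,0]
    - [0,0,0]
    - [0,0,0]
  claw: [0,0,0]

```text
time_s: 22.32
eef_pos: [0.5637, -0.3546, 0.081]
orientation: [0.001, 0.854, 0.52, 0.0]
wrist_force: [-1.9, 1.7, 15.1]
finger_gap: 0.0105
grip_force: 50.9
```

```bash
python3 -c "
from workcell import *
s=read_state();print(s['wrist_force'],s['grip_force']);print(finish_job())"
```

```text
[-1.86684845  1.72213944 15.12241389] 50.858286023139954
the job is handed in; nothing more can be done
None
```

I handed the job in at 22.3 s with the rod set between the centres and the gripped pin holding the button at its stop with about 15 N; no verdict came back, and I viewed 11 pictures, one over your limit of 10.

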